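Check the dosing syringes, reject the sticking one, mount a good one

TASK

First push the plunger of each of the three syringes in the rack through its stroke, as far as it will go, to find the one that sticks; leave them all in the rack until all three have been tried. Then put the sticking syringe in the red bin. Finally stand either of the good ones, plunger fully home, nose down in the brass socket of the filling stand and press or tap it down until the socket is locked fully down; leave the other good one in the rack, plunger home, and do not disturb the jar or the mug.

Things in the scene. Friction and masses are not known exactly. Their poses are not given: they have to be found in the camera images.
- syringe_1: White dosing syringe, dry, nose down, about 150 g; all three look alike. Origin: end of the nose, z up through the plunger. Going up: tapered nose 12 mm wide, 28 mm at 45 mm; round barrel 36 mm wide from 45 to 115 mm (grip there, e.g. at 98); blue plunger head, 30 mm wide, 8 thick, on a 14 mm rod, its top 155 mm up when out, 125 when home. In the rack the origin is 10 mm above the table.
- plunger_1 (a joint): Plunger of syringe_1, m pushed in: 0 fully out, 0.030 fully home in a good syringe. Slides with about 3 N and stays where left (no spring). Starts at 0 to 0.003. One of the three syringes is bad: its plunger jams solid at about 0.012.
- plunger_1_top (a point): Centre of the top face of the blue plunger head of syringe_1; press here.
- syringe_2: Same as syringe_1 (its position in the rack varies).
- plunger_2 (a joint): Plunger of syringe_2, m pushed in: 0 fully out, 0.030 fully home in a good syringe. Slides with about 3 N and stays where left (no spring). Starts at 0 to 0.003. One of the three syringes is bad: its plunger jams solid at about 0.012.
- plunger_2_top (a point): Centre of the top face of the blue plunger head of syringe_2; press here.
- syringe_3: Same as syringe_1 (its position in the rack varies).
- plunger_3 (a joint): Plunger of syringe_3, m pushed in: 0 fully out, 0.030 fully home in a good syringe. Slides with about 3 N and stays where left (no spring). Starts at 0 to 0.003. One of the three syringes is bad: its plunger jams solid at about 0.012.
- plunger_3_top (a point): Centre of the top face of the blue plunger head of syringe_3; press here.
- rack: Fixed wooden block 90 x 270 x 75 mm (x, y, z) with a row of three holes along its y axis, at y = -85, 0 and 85 mm, 39 mm diameter and 65 mm deep; one syringe stands loosely in each, its floor carrying the nose. Origin: centre of the underside. Barrels stand 50 mm out of the rack's top.
- bin: Red open-topped reject bin, fixed, 90 x 90 x 70 mm, walls and floor 5 mm thick. Origin: centre of the underside. A syringe put in may lean on its rim.
- stand: Fixed filling stand: dark disc base 90 mm diameter, grey column 56 mm diameter up to 55 mm. Origin: centre of the underside. A brass taper socket (the sleeve) stands out of its top.
- sleeve_mouth (a point): Centre of the mouth of the brass sleeve, on its top rim, 71 mm above the table when the sleeve is up. The mouth is about 25 mm in diameter and the bore narrows like the syringe's nose: a nose seated in it ends about 36 mm below the mouth.
- sleeve (a joint): Sleeve of the filling stand, m pressed down: 0 up (unlocked, at the start), 0.008 fully down (locked). It moves against about 8 N of friction and stays where it is left; pressing or tapping down on the head of a syringe standing in it (some 12 to 20 N) drives it home.
- jar: Bystander: amber jar, 70 mm diameter, 120 mm tall, loose. Origin: centre of the underside. Leave it alone.
- mug: Bystander: blue mug, 76 mm diameter, 85 mm tall, loose. Origin: centre of the underside. Leave it alone.
Things that resemble listed ones, but are neither listed nor needed, are in the scene too. There is more than one size of the bin; the one meant has the size given above.

How it is judged:
On the way, in this order (a step that is already met when the one before it is completed fails the run):
1. all three plungers have been pushed as far as they go, with the syringes in the rack ((value of joint each of plunger_1, plunger_2 above 0.0275 m or value of joint each of plunger_1, plunger_3 above 0.0275 m or value of joint each of plunger_2, plunger_3 above 0.0275 m) and value of joint each of plunger_1, plunger_2, plunger_3 above 0.009 m and z of each of syringe_1, syringe_2, syringe_3 in the frame of rack below 0.03 m and x of syringe_1 in the frame of rack between -0.02 and 0.02 m and x of syringe_2 in the frame of rack between -0.02 and 0.02 m and x of syringe_3 in the frame of rack between -0.02 and 0.02 m), for 0.1 s.
2. the sticking syringe lies or stands in the red bin, released (((x of syringe_1 in the frame of bin between -0.042 and 0.042 m and y of syringe_1 in the frame of bin between -0.042 and 0.042 m and z of syringe_1 in the frame of bin below 0.035 m and linear speed of syringe_1 below 0.03 m/s and contact force between syringe_1 and the fingers below 0.2 N and value of joint plunger_1 below 0.018 m) or (x of syringe_2 in the frame of bin between -0.042 and 0.042 m and y of syringe_2 in the frame of bin between -0.042 and 0.042 m and z of syringe_2 in the frame of bin below 0.035 m and linear speed of syringe_2 below 0.03 m/s and contact force between syringe_2 and the fingers below 0.2 N and value of joint plunger_2 below 0.018 m) or (x of syringe_3 in the frame of bin between -0.042 and 0.042 m and y of syringe_3 in the frame of bin between -0.042 and 0.042 m and z of syringe_3 in the frame of bin below 0.035 m and linear speed of syringe_3 below 0.03 m/s and contact force between syringe_3 and the fingers below 0.2 N and value of joint plunger_3 below 0.018 m))), for 0.2 s.
3. a good syringe is seated in the brass socket and the socket is pressed fully down ((((horizontal distance between syringe_1 and sleeve_mouth below 0.007 m and z of syringe_1 in the frame of sleeve_mouth below -0.029 m and angle between syringe_1's own z axis and vertical below 0.1 rad and value of joint sleeve above 0.0065 m and value of joint plunger_1 above 0.0275 m) and (z of syringe_2 in the frame of rack below 0.02 m and x of syringe_2 in the frame of rack between -0.02 and 0.02 m and angle between syringe_2's own z axis and vertical below 0.12 rad and value of joint plunger_2 above 0.0275 m)) or ((horizontal distance between syringe_1 and sleeve_mouth below 0.007 m and z of syringe_1 in the frame of sleeve_mouth below -0.029 m and angle between syringe_1's own z axis and vertical below 0.1 rad and value of joint sleeve above 0.0065 m and value of joint plunger_1 above 0.0275 m) and (z of syringe_3 in the frame of rack below 0.02 m and x of syringe_3 in the frame of rack between -0.02 and 0.02 m and angle between syringe_3's own z axis and vertical below 0.12 rad and value of joint plunger_3 above 0.0275 m)) or ((horizontal distance between syringe_2 and sleeve_mouth below 0.007 m and z of syringe_2 in the frame of sleeve_mouth below -0.029 m and angle between syringe_2's own z axis and vertical below 0.1 rad and value of joint sleeve above 0.0065 m and value of joint plunger_2 above 0.0275 m) and (z of syringe_1 in the frame of rack below 0.02 m and x of syringe_1 in the frame of rack between -0.02 and 0.02 m and angle between syringe_1's own z axis and vertical below 0.12 rad and value of joint plunger_1 above 0.0275 m)) or ((horizontal distance between syringe_2 and sleeve_mouth below 0.007 m and z of syringe_2 in the frame of sleeve_mouth below -0.029 m and angle between syringe_2's own z axis and vertical below 0.1 rad and value of joint sleeve above 0.0065 m and value of joint plunger_2 above 0.0275 m) and (z of syringe_3 in the frame of rack below 0.02 m and x of syringe_3 in the frame of rack between -0.02 and 0.02 m and angle between syringe_3's own z axis and vertical below 0.12 rad and value of joint plunger_3 above 0.0275 m)) or ((horizontal distance between syringe_3 and sleeve_mouth below 0.007 m and z of syringe_3 in the frame of sleeve_mouth below -0.029 m and angle between syringe_3's own z axis and vertical below 0.1 rad and value of joint sleeve above 0.0065 m and value of joint plunger_3 above 0.0275 m) and (z of syringe_1 in the frame of rack below 0.02 m and x of syringe_1 in the frame of rack between -0.02 and 0.02 m and angle between syringe_1's own z axis and vertical below 0.12 rad and value of joint plunger_1 above 0.0275 m)) or ((horizontal distance between syringe_3 and sleeve_mouth below 0.007 m and z of syringe_3 in the frame of sleeve_mouth below -0.029 m and angle between syringe_3's own z axis and vertical below 0.1 rad and value of joint sleeve above 0.0065 m and value of joint plunger_3 above 0.0275 m) and (z of syringe_2 in the frame of rack below 0.02 m and x of syringe_2 in the frame of rack between -0.02 and 0.02 m and angle between syringe_2's own z axis and vertical below 0.12 rad and value of joint plunger_2 above 0.0275 m)))), for 0.2 s.
At the end, for the whole second after the job is handed in: Jamming syringe in the red bin, nose inside; a good one in the brass socket, upright within 6 degrees, 29 mm deep, within 7 mm of its axis, socket down over 6.5 mm; the other good one upright in the rack; both good plungers in 27.5 mm or more; all at rest, released (((x of syringe_1 in the frame of bin between -0.042 and 0.042 m and y of syringe_1 in the frame of bin between -0.042 and 0.042 m and z of syringe_1 in the frame of bin below 0.035 m and linear speed of syringe_1 below 0.03 m/s and contact force between syringe_1 and the fingers below 0.2 N and value of joint plunger_1 below 0.018 m) or (x of syringe_2 in the frame of bin between -0.042 and 0.042 m and y of syringe_2 in the frame of bin between -0.042 and 0.042 m and z of syringe_2 in the frame of bin below 0.035 m and linear speed of syringe_2 below 0.03 m/s and contact force between syringe_2 and the fingers below 0.2 N and value of joint plunger_2 below 0.018 m) or (x of syringe_3 in the frame of bin between -0.042 and 0.042 m and y of syringe_3 in the frame of bin between -0.042 and 0.042 m and z of syringe_3 in the frame of bin below 0.035 m and linear speed of syringe_3 below 0.03 m/s and contact force between syringe_3 and the fingers below 0.2 N and value of joint plunger_3 below 0.018 m)) and (((horizontal distance between syringe_1 and sleeve_mouth below 0.007 m and z of syringe_1 in the frame of sleeve_mouth below -0.029 m and angle between syringe_1's own z axis and vertical below 0.1 rad and value of joint sleeve above 0.0065 m and value of joint plunger_1 above 0.0275 m) and (z of syringe_2 in the frame of rack below 0.02 m and x of syringe_2 in the frame of rack between -0.02 and 0.02 m and angle between syringe_2's own z axis and vertical below 0.12 rad and value of joint plunger_2 above 0.0275 m)) or ((horizontal distance between syringe_1 and sleeve_mouth below 0.007 m and z of syringe_1 in the frame of sleeve_mouth below -0.029 m and angle between syringe_1's own z axis and vertical below 0.1 rad and value of joint sleeve above 0.0065 m and value of joint plunger_1 above 0.0275 m) and (z of syringe_3 in the frame of rack below 0.02 m and x of syringe_3 in the frame of rack between -0.02 and 0.02 m and angle between syringe_3's own z axis and vertical below 0.12 rad and value of joint plunger_3 above 0.0275 m)) or ((horizontal distance between syringe_2 and sleeve_mouth below 0.007 m and z of syringe_2 in the frame of sleeve_mouth below -0.029 m and angle between syringe_2's own z axis and vertical below 0.1 rad and value of joint sleeve above 0.0065 m and value of joint plunger_2 above 0.0275 m) and (z of syringe_1 in the frame of rack below 0.02 m and x of syringe_1 in the frame of rack between -0.02 and 0.02 m and angle between syringe_1's own z axis and vertical below 0.12 rad and value of joint plunger_1 above 0.0275 m)) or ((horizontal distance between syringe_2 and sleeve_mouth below 0.007 m and z of syringe_2 in the frame of sleeve_mouth below -0.029 m and angle between syringe_2's own z axis and vertical below 0.1 rad and value of joint sleeve above 0.0065 m and value of joint plunger_2 above 0.0275 m) and (z of syringe_3 in the frame of rack below 0.02 m and x of syringe_3 in the frame of rack between -0.02 and 0.02 m and angle between syringe_3's own z axis and vertical below 0.12 rad and value of joint plunger_3 above 0.0275 m)) or ((horizontal distance between syringe_3 and sleeve_mouth below 0.007 m and z of syringe_3 in the frame of sleeve_mouth below -0.029 m and angle between syringe_3's own z axis and vertical below 0.1 rad and value of joint sleeve above 0.0065 m and value of joint plunger_3 above 0.0275 m) and (z of syringe_1 in the frame of rack below 0.02 m and x of syringe_1 in the frame of rack between -0.02 and 0.02 m and angle between syringe_1's own z axis and vertical below 0.12 rad and value of joint plunger_1 above 0.0275 m)) or ((horizontal distance between syringe_3 and sleeve_mouth below 0.007 m and z of syringe_3 in the frame of sleeve_mouth below -0.029 m and angle between syringe_3's own z axis and vertical below 0.1 rad and value of joint sleeve above 0.0065 m and value of joint plunger_3 above 0.0275 m) and (z of syringe_2 in the frame of rack below 0.02 m and x of syringe_2 in the frame of rack between -0.02 and 0.02 m and angle between syringe_2's own z axis and vertical below 0.12 rad and value of joint plunger_2 above 0.0275 m))) and linear speed of each of syringe_1, syringe_2, syringe_3 below 0.03 m/s); the robot touches nothing.
It fails at once if the jar or the mug is pushed more than 30 mm or tipped (distance of any of jar, mug from where it was at the start of the episode above 0.03 m or angle between any of jar, mug's own z axis and vertical above 0.5 rad).
It also fails if it takes over 72 s, if anything falls off the work surface, if the arm or the gripper's body presses on something with over 40 N, if the wrist force passes 120 N, or if a joint passes its speed limit or range.

ROBOT

A 7-joint arm with a two-finger parallel gripper is mounted at the origin on the work surface. World frame = base frame: x ahead of the robot, y to its left, z up, the work surface at z = 0. Lengths are in m, angles in rad, forces in N, time in s.
With the tool pointing down it reaches from about 0.425 to 0.925 m from the base axis. Payload 6.8 kg.
Tool frame: the origin (TCP) lies on the mounting face of the last link; the fingertips stand 173 mm ahead of it and the grasp point (between the pads) lies 155 mm ahead of it; z points along the fingers, y is the line along which they close (so a half turn about z gives the same grasp; the last joint's range is limited). The gripper opens to 85 mm and grips with 20 to 120 N. Pads are 22 mm wide; open, the fingers measure 114 mm over their backs; the gripper's body (76 mm by 85 mm) begins 54 mm behind the grasp point. The pads swing forward as they close: fully open they stand 13 mm farther back than shut.
Start: joints at [-1.319, 0.477, 0.022, 1.555, -0.011, 1.109, -0.083], TCP at [0.238, 0.632, 0.405] pointing down, gripper open.
Joint ranges: [-2.96, 2.96], [-0.34, 2.1], [-1.41, 1.46], [0.24, 2.44], [-1.37, 4.51], [0.17, 1.92], [-2.96, 2.96]. Speed limits (rad/s): [2.39, 2.39, 3.14, 3.14, 3.14, 3.14, 3.14].

INTERFACE

Orientations are given as a unit quaternion [w, x, y, z].
In Python, from station import bot gives the robot as it stands. The module is installed in compiled form; this text tells all that it offers.
- The arm moves only by the shell command python3 -m pendant 'ROWS' [FORCE]. ROWS is JSON, a list of rows, each a list of 5 numbers: the finger opening in m, from 0 to 0.0854, then the shift along the tool's x, y, z in m, then the turn about the tool's z in degrees. In form: [[jaw, x, y, z, yaw], ...]. A call has 1 to 12 rows; each row shifts and turns the commanded pose from where the row before left it, along the tool's axes as they then stand; what a row does not reach is not made up. A row lasts 1/12 s, in which the tool goes at most 41.7 mm and 7.16 degrees, less where a joint would pass 70% of its speed; a pose out of reach is approached as far as the arm can. A call with a gripper value outside its range is refused whole. The fingers move at their own pace and stop on an object; FORCE is the grip in N (left out, the last holds). Time passes only in rows, so rows that do not move let the fingers close. It gives the time, the measured TCP pose, the force, the opening and the grip force at its end, in the units of the state.
- bot.get_obs(): the state, without advancing time (a new reading comes with each control period).
- bot.read_camera(name): name is "side" or "top" or "wrist"; returns (picture, depth): 384x512x3 uint8, blue, green, red; 384x512 float32, m along the optical axis (not along the pixel's ray), 0 where there is no reading.
- bot.camera_model(name): a dict with "intrinsics" (3x3 intrinsics, pixels), "dist_coeffs" ([k1, k2, p1, p2, k3] as OpenCV has them; the pictures are not rectified), "R" (3x3) and "t" (3): a world point X has camera coordinates R X + t. Camera axes: x right, y down, z forward; pixel columns grow to the right and rows downward; lengths in m; the calibration is good to about 2 mm. A picture is of the moment at which its call begins: read the wrist's pose just before it. camera_model takes no time and is no camera call; for the wrist camera it gives the pose at the moment of the call.
- bot.hand_in(): hands the job in; it is judged then, once.
Trained networks look in the newest picture that a camera, given by its name, has taken for a name from the list of things; names that differ only in an ending like _2 or _b are one class to them, and where a whole thing is asked for, a point or a joint stands for the part that bears it (a point fixed in the world has none). Each returns a list of dicts, best first, with "score" (0 to 1); they miss things now and then, are a little off and sometimes report something else, mostly with a low value. They report only what shows in the picture. A call takes as long as a camera call. They do not tell look-alikes from the thing itself.
- bot.boxes_of(name, camera): "at" ([column, row] in pixels, amid what is visible of it).
- bot.trace(name, camera): "mask" (384x512 bool, what is visible of it) and "at" ([column, row] in pixels, amid what is visible of it).
- bot.pinpoint(name, camera): "at" ([column, row] in pixels: a listed point, or the origin of a listed thing).
The state is a dict: "t": time; "q": joint angles; "joint_vel": joint speeds; "joint_torque": joint torques, N m; "eef_pos": TCP position; "tool_rot": TCP orientation; "contact_force": force on the tool from outside, world axes, zero at the start; "torque": the same for the moment, N m; "gripper_width": opening from 0.0 (shut) to 1.0 (fully open); "grasp_force": force on a finger pad.
Only numpy, scipy, OpenCV 4.12 (cv2) and the standard library are available. Lean on these libraries where they do the work, as an engineer would, in place of code of your own. Each camera call takes 0.05 s, during which the arm holds its last target. There are 200 camera calls.

## Working session

There is one attempt and no reset: what is moved stays moved. The work goes in short steps, Python scripts to look and compute and a shell command to move; the robot and the scene stay as the last step left them, time stands still between calls to the robot, and variables do not carry over. Pictures are saved under pics/ and viewed, at most 10 in all, crops included, and the job is handed in when it is done.

```bash
mkdir -p pics; cat > h.py <<'E'
import numpy as np, cv2
from station import bot
def ray(px,m):
    u=cv2.undistortPoints(np.array([[px]],float),np.array(m["intrinsics"]),np.array(m["dist_coeffs"]))[0,0]
    R=np.array(m["R"]);t=np.array(m["t"]); return -R.T@t, R.T@np.array([u[0],u[1],1.0])
def at_z(px,m,z):
    c,d=ray(px,m); return c+d*(z-c[2])/d[2]
def at_d(px,m,dep):
    c,d=ray(px,m); r,k=int(round(px[1])),int(round(px[0]))
    return c+d*np.median(dep[max(r-1,0):r+2,max(k-1,0):k+2])
E
python3 - <<'E'
from h import *
o=bot.get_obs();print(o)
ims=[]
for n in("top","side"):
    im,d=bot.read_camera(n);m=bot.camera_model(n);cv2.imwrite(f"pics/{n}0.png",im)
    c,_=ray([256,192],m);print(n,c.round(3))
    for w in("syringe_1","rack","bin","stand","jar","mug"):
        for b in bot.trace(w,n):
            if b["score"]<.3: continue
            mk=b["mask"]&(d>0);ys,xs=np.nonzero(mk)
            P=np.array([at_d([x,y],m,d) for x,y in list(zip(xs,ys))[::max(1,len(xs)//300)]])
            lo,hi=np.percentile(P,[3,97],axis=0)
            print(n,w,round(b["score"],2),np.round(b["at"]),lo.round(3),hi.round(3))
    for w in("plunger_1_top","sleeve_mouth"):
        for b in bot.pinpoint(w,n):
            if b["score"]>.3: print(n,w,round(b["score"],2),np.round(b["at"],1),at_d(b["at"],m,d).round(3))
E
```

```text
{'t': 0.0, 'q': array([-1.31914104,  0.47779613,  0.02231725,  1.55647601, -0.01149556,
        1.10929356, -0.08311505]), 'joint_vel': array([ 1.13311963e-03,  5.58847908e-04, -1.81986055e-03, -1.03303691e-03,
       -1.79630393e-03, -1.21326011e-03, -7.90886274e-05]), 'joint_torque': array([ 2.72472889e-04, -5.96447682e+01,  1.60764076e+00, -2.81199396e+01,
        1.25049221e-02,  9.05635301e-03,  2.01999927e-05]), 'eef_pos': array([0.237512  , 0.6315284 , 0.40371728]), 'tool_rot': array([-1.00119553e-04,  1.78895214e-01,  9.83867700e-01, -9.17140440e-04]), 'contact_force': array([-0.43877886, -0.94097424,  0.72465895]), 'torque': array([-0.0352451 , -0.00798227,  0.02738825]), 'grasp_force': 0.0, 'gripper_width': 1.0019105327168247}
top [0.364 0.068 1.354]
top syringe_1 0.69 [272. 190.] [ 0.527 -0.011  0.097] [0.553 0.013 0.165]
top syringe_1 0.67 [298. 182.] [ 0.542 -0.098  0.074] [ 0.574 -0.068  0.164]
top syringe_1 0.66 [250. 191.] [0.511 0.068 0.095] [0.538 0.097 0.166]
top rack 0.79 [272. 191.] [ 0.486 -0.129  0.015] [0.6   0.122 0.078]
top bin 0.81 [139. 231.] [0.385 0.424 
[... 645 characters left out ...]
[0.552 0.227 0.164]
side syringe_1 0.62 [270. 200.] [ 0.53  -0.02   0.074] [0.569 0.012 0.164]
side rack 0.86 [268. 229.] [ 0.487 -0.141  0.007] [0.602 0.115 0.076]
side bin 0.97 [198. 138.] [0.367 0.282 0.003] [0.456 0.378 0.068]
side bin 0.68 [192. 112.] [0.386 0.423 0.004] [0.449 0.491 0.044]
side stand 0.59 [238. 350.] [ 0.371 -0.358  0.009] [ 0.448 -0.291  0.07 ]
side jar 0.65 [329. 317.] [ 0.585 -0.341  0.006] [ 0.643 -0.28   0.121]
side mug 0.62 [265. 132.] [0.574 0.264 0.003] [0.667 0.337 0.083]
side mug 0.4 [238. 338.] [ 0.393 -0.334  0.034] [ 0.424 -0.304  0.071]
side plunger_1_top 0.58 [268.7 187.8] [ 0.546 -0.01   0.164]
side sleeve_mouth 0.51 [239.2 337.7] [ 0.412 -0.31   0.046]
```

View pics/top0.png

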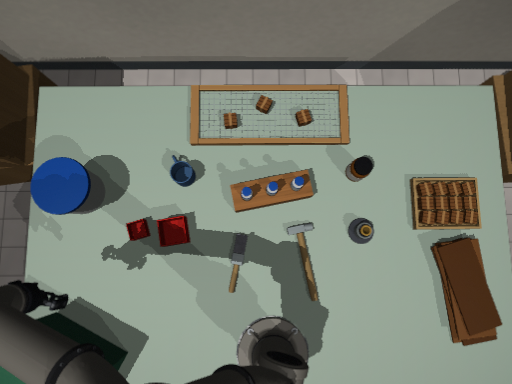

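View pics/side0.png

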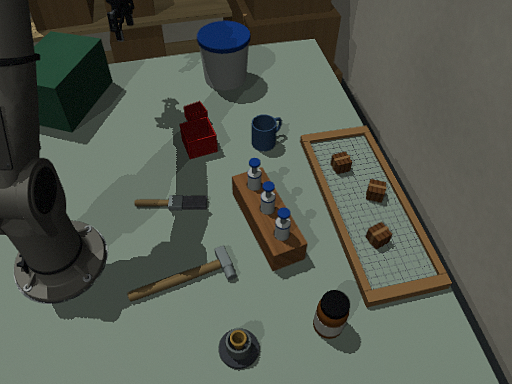

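The top view shows the rack with three syringes (blue heads near 247,192 / 273,187 / 299,181), the stand (361,230), jar (360,167) and mug (182,172). There are two red bins: the larger at (173,231) and the smaller at (138,230). The larger measures about 90 x 95 x 69 mm against the stated 90 x 90 x 70; the smaller is about 65 x 65 x 44. So the larger one is meant. I'll confirm it in a crop and refine the heads and the sleeve.

```bash
cat >> h.py <<'E'
def cloud(n):
    im,d=bot.read_camera(n);m=bot.camera_model(n)
    H,W=d.shape;g=np.stack(np.meshgrid(np.arange(W),np.arange(H)),-1).reshape(-1,1,2).astype(float)
    u=cv2.undistortPoints(g,np.array(m["intrinsics"]),np.array(m["dist_coeffs"]))[:,0]
    R=np.array(m["R"]);t=np.array(m["t"])
    X=(np.c_[u,np.ones(len(u))]*d.reshape(-1,1)-t)@R
    X=X.reshape(H,W,3);X[d<=0]=np.nan
    return im,X
def blue(im):
    h=cv2.cvtColor(im,cv2.COLOR_BGR2HSV);return (h[...,0]>100)&(h[...,0]<130)&(h[...,1]>120)&(h[...,2]>60)
def to_tool(dx,dy):
    w,x,y,z=bot.get_obs()["tool_rot"]
    from scipy.spatial.transform import Rotation as Q
    return Q.from_quat([x,y,z,w]).inv().apply([dx,dy,0])
E
python3 - <<'E'
from h import *
for n in("top","side"):
    im,X=cloud(n)
    if n=="top": cv2.imwrite("pics/bins.png",cv2.resize(im[200:260,110:210],None,fx=6,fy=6,interpolation=cv2.INTER_CUBIC))
    roi=(abs(X[...,0]-.54)<.06)&(abs(X[...,1])<.13)
    B=blue(im)&roi&(X[...,2]>.145)
    k,l,s,c=cv2.connectedComponentsWithStats(B.astype(np.uint8))
    for i in range(1,k):
        if s[i,4]>8:
            P=X[l==i];print(n,"head",s[i,4],c[i].round(1),((P.min(0)+P.max(0))/2).round(4),P.mean(0).round(4),(np.ptp(P,axis=0)).round(3))
    r=(abs(X[...,0]-.41)<.06)&(abs(X[...,1]+.317)<.06)
    for a,b in((.063,.08),(.045,.061),(-.01,.02)):
        q=r&(X[...,2]>a)&(X[...,2]<b);P=X[q]
        print(n,"stand",a,len(P),P.mean(0).round(4),((P.min(0)+P.max(0))/2).round(4),np.ptp(P,axis=0).round(3))
    hs=cv2.cvtColor(im,cv2.COLOR_BGR2HSV);red=((hs[...,0]<8)|(hs[...,0]>172))&(hs[...,1]>150)
    r=red&(abs(X[...,0]-.41)<.08)&(X[...,1]>.27)&(X[...,1]<.4)&(X[...,2]>.058)
    P=X[r][:,:2].astype(np.float32);print(n,"bin",cv2.minAreaRect(P))
    r=(abs(X[...,0]-.545)<.1)&(abs(X[...,1])<.16)&(X[...,2]>.068)&(X[...,2]<.08)
    P=X[r][:,:2].astype(np.float32);print(n,"rack",cv2.minAreaRect(P))
E
```

```text
top head 62 [299.  180.6] [ 0.5596 -0.0844  0.1622] [ 0.5604 -0.0841  0.1625] [0.026 0.026 0.012]
top head 63 [272.8 185.8] [ 0.5437 -0.0014  0.1631] [ 0.5442 -0.0009  0.1648] [0.026 0.025 0.012]
top head 59 [246.5 190.9] [0.5284 0.082  0.165 ] [0.5285 0.0821 0.1649] [0.027 0.022 0.01 ]
top stand 0.063 59 [ 0.4056 -0.3182  0.0701] [ 0.4061 -0.3172  0.0701] [0.034 0.035 0.011]
top stand 0.045 104 [ 0.4058 -0.3151  0.0542] [ 0.4066 -0.3163  0.0531] [0.054 0.054 0.015]
top stand -0.01 917 [ 0.4107 -0.3126  0.0042] [ 0.4109 -0.3171  0.0056] [0.118 0.12  0.028]
top bin ((0.4102970063686371, 0.3321094810962677), (0.09019883722066879, 0.09066767245531082), 9.25173282623291)
top rack ((0.5447149872779846, -0.0019363164901733398), (0.09081235527992249, 0.27059832215309143), 11.017186164855957)
side head 76 [254.  161.7] [0.5305 0.0807 0.1634] [0.5303 0.0807 0.1633] [0.028 0.03  0.007]
side head 89 [268.1 185.8] [ 0.5469 -0.002   0.1636] [ 0.5462 -0.0034  0.1637] [0.026 0.03  0.01 ]
side head 102 [283.6 212.5] [ 0.5623 -0.0868  0.1625] [ 0.5625 -0.0868  0.162 ] [0.028 0.027 0.009]
side stand 0.063 154 [ 0.4084 -0.3178  0.0693] [ 0.4085 -0.3186  0.0684] [0.036 0.036 0.011]
side stand 0.045 284 [ 0.4079 -0.3214  0.0534] [ 0.4082 -0.3187  0.053 ] [0.056 0.057 0.016]
side stand -0.01 2213 [ 0.4092 -0.3245  0.0037] [ 0.41   -0.3171  0.0065] [0.12  0.12  0.025]
side bin ((0.4120892286300659, 0.3309493362903595), (0.08957893401384354, 0.09688512235879898), 9.60747241973877)
side rack ((0.5480023622512817, -0.003207385540008545), (0.09256676584482193, 0.2736256718635559), 10.752107620239258)
```

View pics/bins.png

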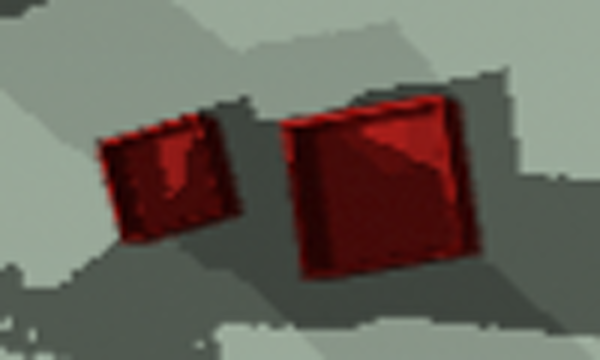

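The crop confirms it: the larger bin, at crop (385,190), is the 90 mm one, and the smaller is at (170,180). Now I move above the syringe at (0.529, 0.081), closing the jaw and turning on the way.

```bash
python3 -m pendant '[[0,-0.0292,-0.0258,0,0],[0,-0.0292,-0.0258,0,0],[0,-0.0292,-0.0258,0,0],[0,-0.0292,-0.0258,0,0],[0,-0.0292,-0.0258,0,0],[0,-0.0292,-0.0258,0,0],[0,-0.0292,-0.0258,0,0],[0,-0.0292,-0.0258,0,0],[0,-0.0292,-0.0258,0,0],[0,-0.0292,-0.0258,0,0],[0,-0.0292,-0.0258,0,0],[0,-0.0292,-0.0258,0,0]]' 30 && python3 -m pendant '[[0,-0.0292,-0.0258,0,0],[0,-0.0292,-0.0258,0,0],[0,-0.0292,-0.0258,0,0],[0,-0.0292,-0.0258,0,0],[0,0,0,0,7],[0,0,0,0,7],[0,0,0,0,7],[0,0,0,0,7],[0,0,0,0,7],[0,0,0,0,7],[0,0,0,0,7],[0,0,0,0,7]]' && python3 -m pendant '[[0,0,0,0,2.6],[0,0,0,0,0]]'
python3 - <<'E'
from h import *
o=bot.get_obs();p=o["eef_pos"];print(p,to_tool(1,0),o["q"].round(2),o["gripper_width"])
print(to_tool(.5294-p[0],.0814-p[1]))
im,X=cloud("wrist");cv2.imwrite("pics/w1.png",im)
B=blue(im)&(X[...,2]>.145)&(X[...,2]<.18)
k,l,s,c=cv2.connectedComponentsWithStats(B.astype(np.uint8))
for i in range(1,k):
    if s[i,4]>50: P=X[l==i];print(s[i,4],c[i].round(),((P.min(0)+P.max(0))/2).round(4),np.median(P,axis=0).round(4),np.ptp(P,axis=0).round(3))
E
```

```text
t: 2.0
eef_pos: [0.4572, 0.2168, 0.4051]
tool_rot: [0.0, 0.179, 0.984, 0.0]
contact_force: [-0.0, -0.2, 0.7]
gripper_width: -0.001
grasp_force: 0.0
t: 3.0
eef_pos: [0.5296, 0.081, 0.4049]
tool_rot: [0.0, 0.622, 0.783, 0.0]
contact_force: [0.3, -0.4, 0.4]
gripper_width: 0.001
grasp_force: 0.0
t: 3.17
eef_pos: [0.5296, 0.0811, 0.4048]
tool_rot: [0.0, 0.638, 0.77, 0.0]
contact_force: [-0.2, -0.1, 0.4]
gripper_width: -0.003
grasp_force: 0.0
[0.52957421 0.08106044 0.40478763] [-1.85773383e-01  9.82592597e-01  1.93804972e-04] [-0.67  0.26  0.48  1.91 -0.14  1.    0.06] -0.002706741211295605
[ 3.66008890e-04 -1.08094123e-04 -2.07817828e-08]
888 [258. 201.] [0.528  0.0844 0.1636] [0.5279 0.0848 0.1643] [0.028 0.028 0.005]
```

View pics/w1.png

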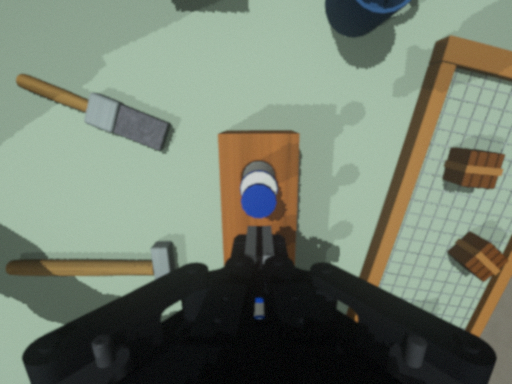

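Wrist view: the head of the first syringe is at (258,201), just ahead of the closed fingertips, and the tool is aligned with the rack. Descending, with force checks.

```bash
python3 -m pendant '[[0,0.001,0,0.022,0],[0,0,0,0.022,0],[0,0,0,0.02,0],[0,0,0,0.005,0],[0,0,0,0.005,0],[0,0,0,0.003,0],[0,0,0,0.002,0],[0,0,0,0,0]]'
python3 -m pendant '[[0,0,0,0.001,0],[0,0,0,0.001,0],[0,0,0,0,0]]'
python3 -m pendant '[[0,0,0,0.001,0],[0,0,0,0.001,0],[0,0,0,0,0]]'
```

```text
t: 3.88
eef_pos: [0.5297, 0.0819, 0.3262]
tool_rot: [0.0, 0.637, 0.771, 0.0]
contact_force: [0.0, 0.3, 0.2]
gripper_width: 0.002
grasp_force: 0.1
t: 4.13
eef_pos: [0.5295, 0.0819, 0.324]
tool_rot: [0.0, 0.637, 0.77, 0.0]
contact_force: [-0.4, -0.2, 2.4]
gripper_width: -0.001
grasp_force: 1.4
t: 4.38
eef_pos: [0.5294, 0.082, 0.3216]
tool_rot: [-0.0, 0.637, 0.77, -0.0]
contact_force: [-0.2, 0.5, 2.9]
gripper_width: -0.0
grasp_force: 1.1
```

```bash
python3 -m pendant '[[0,0,0,0.002,0],[0,0,0,0.002,0],[0,0,0,0,0]]'
python3 -m pendant '[[0,0,0,0.002,0],[0,0,0,0.002,0],[0,0,0,0,0]]' | grep -E 'eef|contact'
python3 -m pendant '[[0,0,0,0.002,0],[0,0,0,0.001,0],[0,0,0,0,0]]'| grep -E 'eef|contact'
```

```text
t: 4.63
eef_pos: [0.5292, 0.0819, 0.3172]
tool_rot: [-0.0, 0.638, 0.77, -0.0]
contact_force: [-0.8, 1.0, 0.8]
gripper_width: -0.002
grasp_force: 0.2
eef_pos: [0.5292, 0.0819, 0.3132]
contact_force: [0.2, 0.0, 1.1]
eef_pos: [0.5293, 0.0819, 0.3104]
contact_force: [-1.3, -0.1, 1.1]
```

```bash
python3 -m pendant '[[0,0,0,0.0015,0],[0,0,0,0.001,0],[0,0,0,0,0]]'| grep -E 'eef|contact'
python3 -m pendant '[[0,0,0,0.001,0],[0,0,0,0.0005,0],[0,0,0,0,0]]'| grep -E 'eef|contact'
python3 - <<'E'
from h import *
im,X=cloud("wrist");cv2.imwrite("pics/w2.png",im)
im,X=cloud("side")
roi=(abs(X[...,0]-.54)<.06)&(abs(X[...,1])<.13)
B=blue(im)&roi
k,l,s,c=cv2.connectedComponentsWithStats(B.astype(np.uint8))
for i in range(1,k):
    if s[i,4]>8: P=X[l==i];print(s[i,4],c[i].round(1),P.max(0).round(4),np.median(P,axis=0).round(4))
E
```

```text
eef_pos: [0.5297, 0.0819, 0.3085]
contact_force: [0.5, -0.4, 4.2]
eef_pos: [0.5307, 0.082, 0.3083]
contact_force: [-0.4, -0.4, 13.0]
20 [253.3 171.4] [0.5416 0.0874 0.1378] [0.5247 0.0723 0.1343]
57 [266.9 186.4] [0.5564 0.0838 0.1671] [ 0.5421 -0.0048  0.1633]
75 [283.2 212.9] [ 0.5764 -0.0723  0.1648] [ 0.5607 -0.0883  0.1619]
```

Syringe at A is good: home at TCP z 0.308 with a 13 N stop. Next the middle one.

```bash
python3 -m pendant '[[0,0,0,-0.025,0],[0,0,0,-0.025,0],[0,-0.0284,0,0,0],[0,-0.0284,0,0,0],[0,-0.0285,0,0,0],[0,0,0,0.01,0],[0,0,0,0.01,0],[0,0,0,0.005,0],[0,0,0,0.004,0],[0,0,0,0.002,0],[0,0,0,0,0]]'| grep -E 'eef|contact'
python3 -m pendant '[[0,0,0,0.001,0],[0,0,0,0.001,0],[0,0,0,0,0]]'| grep -E 'eef|contact'
python3 -m pendant '[[0,0,0,0.001,0],[0,0,0,0.001,0],[0,0,0,0,0]]'| grep -E 'eef|contact'
```

```text
eef_pos: [0.5452, -0.0009, 0.3251]
contact_force: [0.7, -1.4, -1.1]
eef_pos: [0.5454, -0.0015, 0.3238]
contact_force: [0.2, -0.1, 1.2]
eef_pos: [0.5454, -0.0019, 0.3217]
contact_force: [-0.9, -0.2, 2.7]
```

```bash
python3 -m pendant '[[0,0,0,0.002,0],[0,0,0,0.002,0],[0,0,0,0,0]]'| grep -E 'eef|contact'
python3 -m pendant '[[0,0,0,0.003,0],[0,0,0,0.003,0],[0,0,0,0,0]]'| grep -E 'eef|contact'
python3 -m pendant '[[0,0,0,0.0025,0],[0,0,0,0.0025,0],[0,0,0,0,0]]'| grep -E 'eef|contact'
```

```text
eef_pos: [0.5452, -0.0019, 0.3173]
contact_force: [-0.2, -0.1, 1.5]
eef_pos: [0.5451, -0.0018, 0.311]
contact_force: [1.3, -0.2, 1.2]
eef_pos: [0.5469, -0.002, 0.3083]
contact_force: [0.1, 0.6, 14.4]
```

B is good too, so C should jam. Testing it.

```bash
python3 -m pendant '[[0,0,0,-0.025,0],[0,0,0,-0.025,0],[0,-0.0284,0,0,0],[0,-0.0284,0,0,0],[0,-0.0285,0,0,0],[0,0,0,0.01,0],[0,0,0,0.008,0],[0,0,0,0.004,0],[0,0,0,0.004,0],[0,0,0,0.002,0],[0,0,0,0,0]]'| grep -E 'eef|contact'
python3 -m pendant '[[0,0,0,0.001,0],[0,0,0,0.001,0],[0,0,0,0,0]]'| grep -E 'eef|contact'
python3 -m pendant '[[0,0,0,0.001,0],[0,0,0,0.001,0],[0,0,0,0,0]]'| grep -E 'eef|contact'
```

```text
eef_pos: [0.5612, -0.0846, 0.3282]
contact_force: [0.6, -0.1, -0.0]
eef_pos: [0.5614, -0.0854, 0.3268]
contact_force: [-0.3, -0.3, 1.4]
eef_pos: [0.5624, -0.0859, 0.3263]
contact_force: [-1.1, 0.1, 10.0]
```

C jams at 0.012 (tip at z 0.153, 10 N). Lift, open, descend to grip C.

```bash
python3 -m pendant '[[0,0,0,-0.02,0],[0.08,0,0,-0.015,0],[0.08,0,0,0,0],[0.08,0,0,0,0],[0.08,0,0,0,0],[0.08,0,0,0,0],[0.08,0,0,0,0]]' | grep -E 'eef|width'
python3 - <<'E'
from h import *
im,X=cloud("wrist")
B=blue(im)&(X[...,2]>.13)&(X[...,2]<.18)
k,l,s,c=cv2.connectedComponentsWithStats(B.astype(np.uint8))
p=bot.get_obs()["eef_pos"]
for i in range(1,k):
    if s[i,4]>50:
        P=X[l==i];q=(P.min(0)+P.max(0))/2;print(s[i,4],c[i].round(),q.round(4),np.ptp(P,axis=0).round(3),to_tool(*(q-p)[:2]).round(4))
E
```

```text
eef_pos: [0.561, -0.0855, 0.3588]
gripper_width: 0.847
1407 [260.  92.] [ 5.447e-01 -5.000e-04  1.354e-01] [0.028 0.028 0.005] [ 0.0867 -0.0002  0.    ]
1253 [259. 215.] [ 0.5593 -0.0822  0.1525] [0.029 0.029 0.006] [ 0.0037 -0.0011  0.    ]
```

```bash
python3 -m pendant '[[0.08,0.002,0,0.02,0],[0.08,0,0,0.025,0],[0.08,0,0,0.025,0],[0.08,0,0,0.015,0],[0.08,0,0,0.009,0],[0.02,0,0,0,0],[0.02,0,0,0,0],[0.02,0,0,0,0],[0.02,0,0,0,0],[0.02,0,0,0,0],[0.02,0,0,0,0],[0.02,0,0,0,0]]' 40
python3 -m pendant '[[0.02,0,0,0,0],[0.02,0,0,0,0]]'
```

```text
t: 10.95
eef_pos: [0.5614, -0.084, 0.267]
tool_rot: [0.001, 0.638, 0.77, 0.001]
contact_force: [-1.1, -0.1, 7.3]
gripper_width: 0.409
grasp_force: 39.7
t: 11.12
eef_pos: [0.5614, -0.084, 0.267]
tool_rot: [0.001, 0.638, 0.77, 0.001]
contact_force: [-1.8, -1.0, 6.5]
gripper_width: 0.409
grasp_force: 39.7
```

Gripped, width 35 mm. Lift and carry it to the bin.

```bash
python3 -m pendant '[[0.02,0,0,-0.02,0],[0.02,0,0,-0.035,0],[0.02,0,0,-0.035,0],[0.02,0,0,-0.035,0],[0.02,0,0,-0.03,0]]' | grep -E 'eef|width|contact' && python3 -m pendant '[[0.02,0.0363,-0.0058,0,0],[0.02,0.0363,-0.0058,0,0],[0.02,0.0363,-0.0058,0,0],[0.02,0.0363,-0.0058,0,0],[0.02,0.0363,-0.0058,0,0],[0.02,0.0363,-0.0058,0,0],[0.02,0.0363,-0.0058,0,0],[0.02,0.0363,-0.0058,0,0],[0.02,0.0363,-0.0058,0,0],[0.02,0.0363,-0.0058,0,0],[0.02,0.0363,-0.0058,0,0],[0.02,0.0363,-0.0058,0,0]]' && python3 -m pendant '[[0.02,0,0,0,0],[0.02,0,0,0,0],[0.02,0,0,0,0]]'
python3 - <<'E'
from h import *
p=bot.get_obs()["eef_pos"];print(to_tool(.411-p[0],.3315-p[1]).round(4))
im,X=cloud("side");cv2.imwrite("pics/s2.png",im)
E
```

```text
eef_pos: [0.5607, -0.0839, 0.4232]
contact_force: [1.5, -0.6, -1.2]
gripper_width: 0.403
t: 12.53
eef_pos: [0.41, 0.3325, 0.421]
tool_rot: [-0.0, 0.638, 0.77, 0.0]
contact_force: [1.1, -0.6, -1.5]
gripper_width: 0.413
grasp_force: 41.4
t: 12.78
eef_pos: [0.4111, 0.3306, 0.4206]
tool_rot: [0.0, 0.638, 0.77, -0.0]
contact_force: [0.9, -0.1, -1.2]
gripper_width: 0.409
grasp_force: 41.4
[ 0.0009  0.     -0.    ]
```

View pics/s2.png

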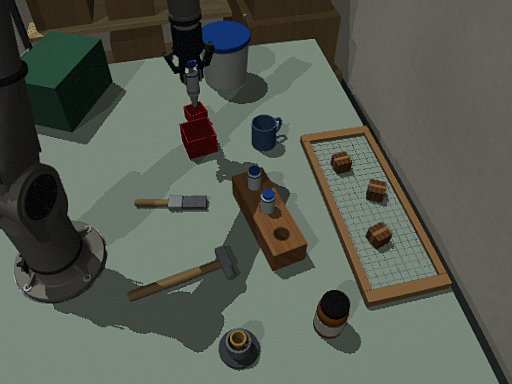

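The side view shows the bad syringe held upright at (193,85), above the large bin in projection. Two heads are left in the rack, at (254,173) and (268,197), and both sit low. Lower the syringe and release it.

```bash
python3 -m pendant '[[0.02,0,0,0.035,0],[0.02,0,0,0.035,0],[0.02,0,0,0.035,0],[0.02,0,0,0.025,0],[0.02,0,0,0.01,0],[0.02,0,0,0.007,0],[0.02,0,0,0.003,0],[0.02,0,0,0,0]]' && python3 -m pendant '[[0.06,0,0,0,0],[0.08,0,0,0,0],[0.08,0,0,0,0],[0.08,0,0,0,0],[0.08,0,0,0,0],[0.08,0,0,-0.02,0],[0.08,0,0,-0.035,0],[0.08,0,0,-0.035,0],[0.08,0,0,-0.035,0],[0.08,0,0,0,0]]'
python3 - <<'E'
from h import *
for n in("wrist","side"):
    im,X=cloud(n);m=bot.camera_model(n)
    if n=="wrist":cv2.imwrite("pics/w3.png",im)
    r=(abs(X[...,0]-.41)<.1)&(abs(X[...,1]-.33)<.1)&(X[...,2]>.09)&(X[...,2]<.17)
    P=X[r&blue(im)];print(n,len(P),P.min(0) if len(P) else 0,P.max(0) if len(P) else 0)
E
```

```text
t: 13.5
eef_pos: [0.4118, 0.3311, 0.2714]
tool_rot: [0.0, 0.638, 0.77, 0.001]
contact_force: [-1.0, 1.3, -1.3]
gripper_width: 0.408
grasp_force: 41.4
t: 14.33
eef_pos: [0.4129, 0.3321, 0.4026]
tool_rot: [0.0, 0.638, 0.77, 0.006]
contact_force: [0.8, 0.6, -0.6]
gripper_width: 0.938
grasp_force: 0.0
wrist 805 [0.39502959 0.31860091 0.1164115 ] [0.42588177 0.34712158 0.1470806 ]
side 57 [0.40077727 0.31568837 0.11432496] [0.4274361  0.34727691 0.15060198]
```

View pics/w3.png

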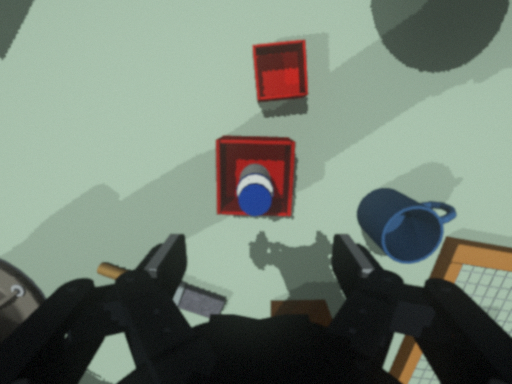

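The bad syringe stands inside the large bin, head at (256,197). The small bin is at (281,72), empty. Next: grip B, the middle good syringe.

```bash
python3 -m pendant '[[0.08,-0.0352,0.0069,0,0],[0.08,-0.0352,0.0069,0,0],[0.08,-0.0352,0.0069,0,0],[0.08,-0.0352,0.0069,0,0],[0.08,-0.0352,0.0069,0,0],[0.08,-0.0352,0.0069,0,0],[0.08,-0.0352,0.0069,0,0],[0.08,-0.0352,0.0069,0,0],[0.08,-0.0352,0.0069,0,0],[0.08,-0.0352,0.0069,0,0],[0.08,0,0,0.03,0],[0.08,0,0,0,0]]' && python3 -m pendant '[[0.08,0,0,0,0],[0.08,0,0,0,0]]' >/dev/null
python3 - <<'E'
from h import *
p=bot.get_obs()["eef_pos"];print(p,to_tool(.545-p[0],-.0012-p[1]).round(4))
im,X=cloud("wrist")
B=blue(im)&(X[...,2]>.12)&(X[...,2]<.18)
k,l,s,c=cv2.connectedComponentsWithStats(B.astype(np.uint8))
for i in range(1,k):
    if s[i,4]>50:
        P=X[l==i];q=(P.min(0)+P.max(0))/2;print(s[i,4],c[i].round(),q.round(4),np.ptp(P,axis=0).round(3),to_tool(*(q-p)[:2]).round(4))
E
```

```text
t: 15.43
eef_pos: [0.5432, -0.0041, 0.3609]
tool_rot: [-0.002, 0.639, 0.769, -0.003]
contact_force: [-1.7, 1.2, -0.4]
gripper_width: 0.94
grasp_force: 0.0
[ 0.5444966  -0.00087193  0.36530738] [-0.0004  0.0004 -0.    ]
1306 [260.  94.] [0.5289 0.084  0.1357] [0.028 0.028 0.005] [0.0863 0.0007 0.    ]
970 [260. 207.] [0.5455 0.0013 0.1322] [0.029 0.028 0.012] [0.002  0.0014 0.    ]
```

```bash
python3 -m pendant '[[0.08,0.001,0.0005,0.02,0],[0.08,0,0,0.025,0],[0.08,0,0,0.025,0],[0.08,0,0,0.018,0],[0.08,0,0,0.01,0],[0.02,0,0,0,0],[0.02,0,0,0,0],[0.02,0,0,0,0],[0.02,0,0,0,0],[0.02,0,0,0,0],[0.02,0,0,0,0],[0.02,0,0,0,0]]' 40
python3 -m pendant '[[0.02,0,0,0,0],[0.02,0,0,0,0],[0.02,0,0,-0.02,0],[0.02,0,0,-0.035,0],[0.02,0,0,-0.035,0],[0.02,0,0,-0.035,0],[0.02,0,0,-0.025,0],[0.02,0,0,0,0]]'
```

```text
t: 16.65
eef_pos: [0.5457, -0.0007, 0.2693]
tool_rot: [0.001, 0.638, 0.77, 0.001]
contact_force: [-1.3, 1.1, 7.3]
gripper_width: 0.408
grasp_force: 39.4
t: 17.32
eef_pos: [0.5465, -0.0013, 0.4238]
tool_rot: [0.003, 0.638, 0.77, 0.004]
contact_force: [0.8, -0.7, -0.6]
gripper_width: 0.407
grasp_force: 41.6
```

```bash
python3 -m pendant '[[0.02,-0.0286,-0.0196,0,0],[0.02,-0.0286,-0.0196,0,0],[0.02,-0.0286,-0.0196,0,0],[0.02,-0.0286,-0.0196,0,0],[0.02,-0.0286,-0.0196,0,0],[0.02,-0.0286,-0.0196,0,0],[0.02,-0.0286,-0.0196,0,0],[0.02,-0.0286,-0.0196,0,0],[0.02,-0.0286,-0.0196,0,0],[0.02,-0.0286,-0.0196,0,0],[0.02,0,0,0,0],[0.02,0,0,0,0]]' && python3 -m pendant '[[0.02,0,0,0.03,0],[0.02,0,0,0.02,0],[0.02,0,0,0,0],[0.02,0,0,0,0],[0.02,0,0,0,0]]' 
python3 - <<'E'
from h import *
p=bot.get_obs()["eef_pos"];print(p,to_tool(.4075-p[0],-.318-p[1]).round(4))
im,X=cloud("side");cv2.imwrite("pics/s3.png",cv2.resize(im[200:384,160:320],None,fx=3.2,fy=3.2,interpolation=cv2.INTER_CUBIC))
r=(abs(X[...,0]-.41)<.06)&(abs(X[...,1]+.318)<.06)
for a,b in((.063,.078),(.108,.122),(.122,.135),(.135,.15),(.165,.19)):
    P=X[r&(X[...,2]>a)&(X[...,2]<b)]
    if len(P):print(a,len(P),((P.min(0)+P.max(0))/2).round(4),np.ptp(P,axis=0).round(3),X[r&(X[...,2]>.085)][:,2].min())
for n in("side","wrist"):
    if n=="wrist": bot.read_camera(n)
    for b in bot.pinpoint("syringe_2",n)[:2]: print(n,b["score"],b["at"])
E
```

```text
t: 18.32
eef_pos: [0.4043, -0.32, 0.4174]
tool_rot: [-0.0, 0.64, 0.769, -0.0]
contact_force: [0.2, 0.4, -2.2]
gripper_width: 0.408
grasp_force: 41.5
t: 18.73
eef_pos: [0.4066, -0.3179, 0.3685]
tool_rot: [0.0, 0.637, 0.771, 0.0]
contact_force: [0.5, 0.1, -1.7]
gripper_width: 0.411
grasp_force: 41.5
[ 0.40664899 -0.31789968  0.36851285] [-0.0003  0.0008  0.    ]
0.063 127 [ 0.4084 -0.3198  0.0686] [0.035 0.034 0.011] 0.11227842865858546
0.108 7 [ 0.4073 -0.3255  0.117 ] [0.01  0.003 0.009] 0.11227842865858546
0.122 11 [ 0.4075 -0.3263  0.1282] [0.014 0.006 0.012] 0.11227842865858546
0.135 1 [ 0.4001 -0.3275  0.1389] [0. 0. 0.] 0.11227842865858546
0.165 98 [ 0.4075 -0.3298  0.1778] [0.035 0.016 0.024] 0.11227842865858546
side 0.57 [239.4, 328.5]
wrist 0.67 [258.2, 197.2]
```

View pics/s3.png

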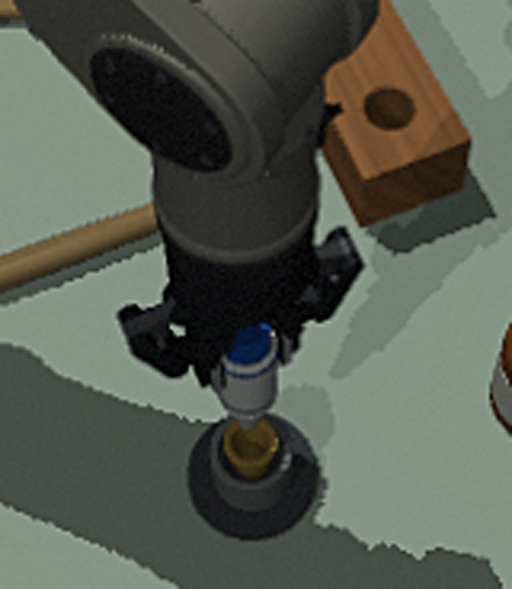

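The side crop shows the nose at crop (248,420), right over the brass mouth at (252,445). The measured axis offset is about 1 mm. Lower it in.

```bash
python3 -m pendant '[[0.02,0,0.0008,0.025,0],[0.02,0,0,0.025,0],[0.02,0,0,0.01,0],[0.02,0,0,0.006,0],[0.02,0,0,0.004,0],[0.02,0,0,0,0]]' | grep -E 'eef|contact'
python3 -m pendant '[[0.02,0,0,0.003,0],[0.02,0,0,0.002,0],[0.02,0,0,0,0]]' | grep -E 'eef|contact'
python3 -m pendant '[[0.02,0,0,0.001,0],[0.02,0,0,0.001,0],[0.02,0,0,0,0]]' | grep -E 'eef|contact'
```

```text
eef_pos: [0.4072, -0.3178, 0.2978]
contact_force: [0.2, 2.9, -2.8]
eef_pos: [0.4071, -0.3179, 0.2933]
contact_force: [-0.1, 3.9, 2.4]
eef_pos: [0.4071, -0.318, 0.2913]
contact_force: [0.3, 4.1, 4.6]
```

```bash
python3 -m pendant '[[0.02,0,0,0.001,0],[0.02,0,0,0.001,0],[0.02,0,0,0,0]]' | grep -E 'eef|contact'
python3 -m pendant '[[0.02,0,0,0.0015,0],[0.02,0,0,0.0015,0],[0.02,0,0,0,0]]' | grep -E 'eef|contact'
python3 -m pendant '[[0.02,0,0,0.001,0],[0.02,0,0,0.001,0],[0.02,0,0,0,0]]' | grep -E 'eef|contact'
```

```text
eef_pos: [0.4072, -0.318, 0.2892]
contact_force: [1.5, 5.4, 3.7]
eef_pos: [0.407, -0.3187, 0.2878]
contact_force: [-4.3, 6.4, 23.5]
eef_pos: [0.4071, -0.3196, 0.2873]
contact_force: [-7.8, 9.8, 39.4]
```

```bash
python3 -m pendant '[[0.02,0,0,-0.003,0],[0.05,0,0,0,0],[0.08,0,0,0,0],[0.08,0,0,0,0],[0.08,0,0,0,0],[0.08,0,0,0,0],[0.08,0,0,-0.02,0],[0.08,0,0,-0.035,0],[0.08,0,0,-0.03,0],[0,0,0,0,0],[0,0,0,0,0],[0,0,0,0,0]]'
python3 -m pendant '[[0,0,0,0,0],[0,0,0,0,0],[0,0,0,0,0]]' | grep width
python3 - <<'E'
from h import *
p=bot.get_obs()["eef_pos"];print(p)
for n in("wrist","side","top"):
    im,X=cloud(n)
    r=(abs(X[...,0]-.41)<.06)&(abs(X[...,1]+.318)<.06)&(X[...,2]<.175)
    P=X[r&blue(im)&(X[...,2]>.11)]
    if len(P)>5:
        q=(P.min(0)+P.max(0))/2;print(n,len(P),q.round(4),np.ptp(P,axis=0).round(3),"top z",np.percentile(P[:,2],90).round(4),to_tool(*(q-p)[:2]).round(4))
    h=cv2.cvtColor(im,cv2.COLOR_BGR2HSV);b=r&(h[...,0]>12)&(h[...,0]<28)&(h[...,1]>110)&(X[...,2]>.03)&(X[...,2]<.09)
    P=X[b];print(n,"brass",len(P),np.percentile(P[:,2],[10,50,90]).round(4) if len(P) else 0)
    if n=="side":cv2.imwrite("pics/s4.png",cv2.resize(im[200:384,160:320],None,fx=3.2,fy=3.2,interpolation=cv2.INTER_CUBIC))
E
```

```text
t: 21.68
eef_pos: [0.4066, -0.3178, 0.3712]
tool_rot: [-0.0, 0.637, 0.771, 0.0]
contact_force: [-0.0, 1.0, 0.0]
gripper_width: 0.528
grasp_force: 0.0
gripper_width: 0.081
[ 0.40654844 -0.31788727  0.37074182]
wrist 1088 [ 0.4068 -0.3153  0.1502] [0.03  0.028 0.013] top z 0.1555 [0.0025 0.0008 0.    ]
wrist brass 23 [0.0626 0.0634 0.0642]
side 131 [ 0.4072 -0.3205  0.1479] [0.03  0.025 0.019] top z 0.156 [-0.0027  0.0002 -0.    ]
side brass 63 [0.0398 0.0608 0.0642]
top 55 [ 0.4062 -0.3161  0.1543] [0.025 0.023 0.011] top z 0.157 [ 0.0018 -0.      0.    ]
top brass 14 [0.0438 0.0607 0.0667]
```

View pics/s4.png

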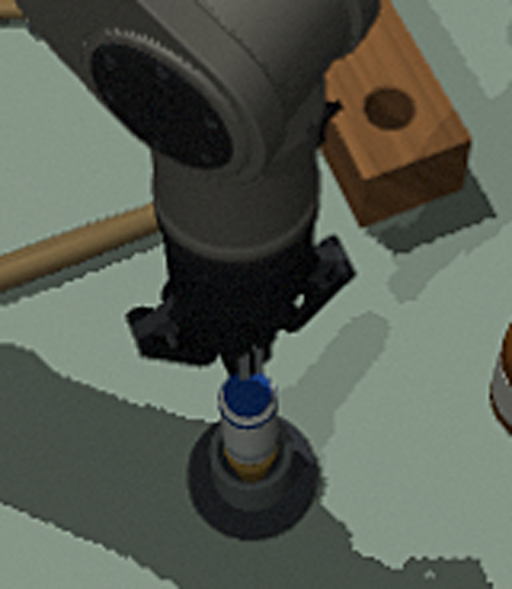

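The syringe stands upright in the socket with its head at (248,395). The brass rim is at about z 0.064, so it is nearly locked. Now press the head down with closed fingers.

```bash
python3 -m pendant '[[0,0,0,0.02,0],[0,0,0,0.012,0],[0,0,0,0.006,0],[0,0,0,0.003,0],[0,0,0,0.001,0],[0,0,0,0,0]]' | grep -E 'eef|contact|width'
python3 -m pendant '[[0,0,0,0.001,0],[0,0,0,0.001,0],[0,0,0,0,0]]' | grep -E 'eef|contact'
python3 -m pendant '[[0,0,0,0.001,0],[0,0,0,0.001,0],[0,0,0,0,0]]' | grep -E 'eef|contact'
```

```text
eef_pos: [0.4068, -0.3183, 0.3297]
contact_force: [0.1, 1.0, 0.2]
gripper_width: 0.001
eef_pos: [0.4069, -0.3181, 0.3279]
contact_force: [0.3, -0.1, -0.3]
eef_pos: [0.4074, -0.3188, 0.3271]
contact_force: [-1.8, 1.9, 10.2]
```

```bash
python3 -m pendant '[[0,0,0,0.001,0],[0,0,0,0.001,0],[0,0,0,0,0]]' | grep -E 'eef|contact'
python3 -m pendant '[[0,0,0,0.001,0],[0,0,0,0.001,0],[0,0,0,0,0]]' | grep -E 'eef|contact'
```

```text
eef_pos: [0.4079, -0.3195, 0.3268]
contact_force: [-3.3, 3.2, 26.5]
eef_pos: [0.4084, -0.3202, 0.3265]
contact_force: [-6.5, 4.7, 42.4]
```

Firm stop at 42 N. Retreat and verify from clear.

```bash
python3 -m pendant '[[0,0,0,-0.02,0],[0,0,0,-0.035,0],[0,0,0,-0.035,0],[0,0,0,-0.02,0],[0,0.03,0,0,0],[0,0.03,0,0,0],[0,0.03,0,0,0],[0,0.03,0,0,0],[0,0,0,0,0],[0,0,0,0,0],[0,0,0,0,0]]'
python3 - <<'E'
from h import *
for n in("wrist","side","top"):
    im,X=cloud(n)
    r=(abs(X[...,0]-.41)<.06)&(abs(X[...,1]+.318)<.06)&(X[...,2]<.175)
    P=X[r&blue(im)&(X[...,2]>.11)]
    if len(P)>5: print(n,len(P),((P.min(0)+P.max(0))/2).round(4),"top z",np.percentile(P[:,2],[50,90]).round(4))
    h=cv2.cvtColor(im,cv2.COLOR_BGR2HSV);b=r&(h[...,0]>12)&(h[...,0]<30)&(h[...,1]>100)&(X[...,2]>.056)&(X[...,2]<.09)
    P=X[b];print(n,"brass",len(P),np.percentile(P[:,2],[50,80,95]).round(4) if len(P) else 0)
    if n=="side":
        for nm,cx,cy in(("A",.5294,.0814),("bin",.411,.3315)):
            P=X[(abs(X[...,0]-cx)<.04)&(abs(X[...,1]-cy)<.04)&blue(im)&(X[...,2]>.1)]
            print(nm,len(P),P.mean(0).round(4),P[:,2].max().round(4))
        a=cv2.resize(im[270:384,180:300],(600,570),interpolation=cv2.INTER_CUBIC);cv2.imwrite("pics/s5.png",a)
E
```

```text
t: 24.5
eef_pos: [0.3843, -0.2006, 0.432]
tool_rot: [0.0, 0.637, 0.77, 0.0]
contact_force: [-0.5, -1.1, -1.0]
gripper_width: 0.0
grasp_force: 0.0
wrist 59 [ 0.4079 -0.3236  0.1538] top z [0.1538 0.1546]
wrist brass 0 0
side 126 [ 0.4073 -0.319   0.1507] top z [0.1537 0.1553]
side brass 45 [0.0618 0.0637 0.075 ]
A 79 [0.5298 0.0801 0.1339] 0.1385<stdin>:12: RuntimeWarning: Mean of empty slice.
  ret = um.true_divide(
Traceback (most recent call last):
ValueError: zero-size array to reduction operation maximum which has no identity
```

```bash
python3 - <<'E'
from h import *
im,X=cloud("side");t,Y=cloud("top")
f=lambda c:cv2.resize(c,(390,390),interpolation=cv2.INTER_CUBIC)
cv2.imwrite("pics/fin.png",np.hstack([f(im[290:384,190:284]),f(t[180:270,120:210])]))
for n,i,Z in(("side",im,X),("top",t,Y)):
    P=Z[(abs(Z[...,0]-.411)<.08)&(abs(Z[...,1]-.3315)<.1)&blue(i)&(Z[...,2]>.05)];print(n,len(P),P.mean(0) if len(P) else 0)
    r=(abs(Z[...,0]-.408)<.02)&(abs(Z[...,1]+.318)<.02)&(Z[...,2]>.06)&(Z[...,2]<.16)
    for a in(.062,.08,.1,.12):
        P=Z[r&(Z[...,2]>a)&(Z[...,2]<a+.02)];print(a,len(P),P.mean(0).round(4) if len(P) else 0)
E
```

```text
side 0 0
0.062 30 [ 0.4062 -0.332   0.0718]
0.08 61 [ 0.4061 -0.3319  0.0911]
0.1 65 [ 0.4063 -0.332   0.1102]
0.12 60 [ 0.4063 -0.3317  0.1294]
top 68 [0.41072772 0.33118998 0.14804736]
0.062 0 0
0.08 0 0
0.1 0 0
0.12 0 0
```

View pics/fin.png

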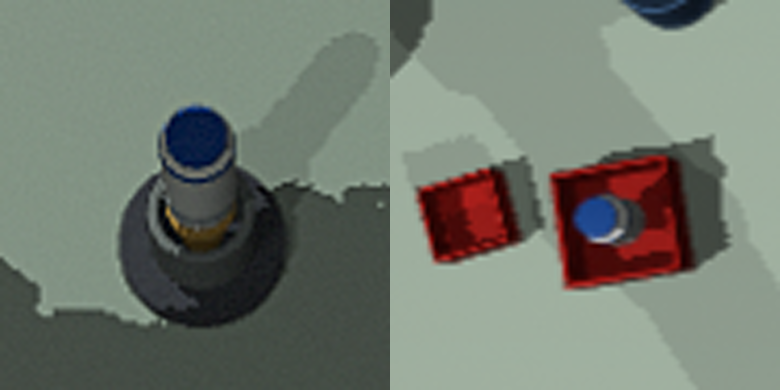

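Left: the good syringe is vertical in the socket, with its axis constant over height. Right: the bad one stands in the large bin, head at (597,218). Handing in.

```bash
python3 -c "
from station import bot
print(bot.hand_in())"
```

```text
the job is handed in; nothing more can be done
None
```

I handed the job in with the sticking syringe in the red bin, a good syringe pressed down in the brass socket against a firm stop at 42 N, and the other good one left in the rack with its plunger home. Hand-in returned no verdict, so I can't confirm it passed; I judged the socket locked from that stop and a rim height of about 64 mm (71 mm when up).

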